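# Nudge the lid home and snap the tin shut

## Task

The lid of the open tin lies loose and off-centre on the tin's mouth. Without gripping or picking up anything, nudge the lid's edge with light taps of the closed fingertips until its plug drops into the mouth, then press it down with the fingertips until it snaps shut and its brim lies flat on the tin's rim. Do not knock the lid off or shove the tin away from its place, and leave the things lying round it alone.

Things in the scene. Friction and masses are not known exactly. Their poses are not given: they have to be found in the camera images.
- tin: Open round dark metal tin, 79 mm across, about 0.8 kg, loose on the bench; 3 to 6 N sideways slides it. A bright tinplate ring (80 mm outside, 2.5 mm thick) on its top edge leaves a round mouth 61.6 mm across; the ring's top face, the rim, is 87 mm above the bench. Six sprung tongues, 3.6 mm below the rim, stand 2 mm into the mouth. Origin: centre of the underside; z up; yaw means nothing.
- tin_mouth (a point): Centre of the tin's mouth at rim height. At the start the lid lies level on the rim on the bottom of its plug, its origin at rim height and 14 to 22 mm off this point in any direction, so that its brim overhangs the tin. Shut and home, the lid's origin is 11.5 mm below this point.
- lid: Round bright tinplate press-in lid, loose and slippery, about 60 g. Brim: flat disc 90 mm across, 3 mm thick. Under it a round plug 11.5 mm deep, 60.4 mm across at its widest, tapering to 57 mm at the bottom. Origin: centre of the plug's underside; z up; the brim's underside is at 11.5 mm, its top at 14.5 mm.
- lid_top (a point): Centre of the lid's top face, 14.5 mm above its origin. Pushed to the centre, the lid tips: its leading edge dips into the mouth and hooks under the tongues, the pushed edge rises up to 12 mm. Once central the plug is in the mouth, origin 3 to 5 mm below the rim, pushed side still up on the tongues (tilt about 0.2 rad). 4 to 15 N down near its middle snaps it home, top 90 mm above the bench.
- screwdriver_b: Bystander: screwdriver with a red handle, 232 mm long, 29 mm high, lying to the left of the tin. Origin: centre of its underside.
- paint_brush_b: Bystander: paint brush with a red handle, 216 mm long, 16 mm high, lying between the tin and the robot. Origin: centre of its underside.
- tape_roll_1: Bystander: yellow roll of tape, 56 mm across, 22 mm high, lying flat behind the tin. Origin: centre of its underside.
Things that resemble listed ones, but are neither listed nor needed, are in the scene too. There is more than one size of the lid; the one meant has the size given above.

How it is judged:
At the end, for the whole second after the job is handed in: The lid is snapped home in the tin: its underside 72 to 78 mm above the tin's underside (75.5 mm with the brim on the rim), within 3 mm of the tin's axis and level with it within 0.04 rad; the tin stands upright on the bench, less than 30 mm from where it stood; both are at rest (z of lid in the frame of tin between 0.072 and 0.078 m and horizontal distance between lid and tin below 0.003 m and angle between the z axis of lid and the z axis of tin, either way round below 0.04 rad and angle between tin's own z axis and vertical below 0.04 rad and distance of tin from where it was at the start of the episode below 0.03 m and height (world z) of tin below 0.003 m and linear speed of each of lid, tin below 0.01 m/s); the robot touches nothing.
It fails at once if the lid is lifted more than 8 mm above the place where it lay (z of lid in the frame of tin above 0.095 m).
It fails at once if the lid is knocked off the tin (horizontal distance between lid and tin above 0.045 m or height (world z) of lid below 0.06 m).
It fails at once if the tin is lifted or tipped (height (world z) of tin above 0.01 m or angle between tin's own z axis and vertical above 0.25 rad).
It fails at once if the tin is shoved 30 mm or more from its place (distance of tin from where it was at the start of the episode above 0.03 m).
It fails at once if a bystander is moved by more than 20 mm (distance of any of screwdriver_b, paint_brush_b, tape_roll_1 from where it was at the start of the episode above 0.02 m).
It also fails if it takes over 58 s, if anything falls off the work surface, if the arm or the gripper's body presses on something with over 40 N, if the wrist force passes 120 N, or if a joint passes its speed limit or range.

## Robot

A 6-joint arm with a two-finger parallel gripper is mounted at the origin on a cart in front of the work surface, level with it; the furniture and walls round the work are solid. World frame = base frame: x ahead of the robot, y to its left, z up, the work surface at z = 0. Lengths are in m, angles in rad, forces in N, time in s.
With the tool pointing down it reaches from about 0.325 to 0.9 m from the base axis. Payload 3.5 kg.
Tool frame: the origin (TCP) lies on the centre line of the jaws, within the pads' length; the fingertips stand 19 mm ahead of it and the grasp point (between the pads) is the TCP (bot.tcp_to_tips is the distance from the TCP to the fingertips, in m); z points along the fingers, y is the line along which they close (so a half turn about z gives the same grasp; the last joint's range is limited). The gripper opens to 85 mm and grips with 20 to 120 N. Pads are 22 mm wide; open, the fingers measure 114 mm over their backs; the gripper's body (76 mm by 85 mm) begins 54 mm behind the grasp point. The pads swing forward as they close: fully open they stand 13 mm farther back than shut.
Start: joints at [-1.257, 0.276, -0.026, 1.268, 0, 1.467], TCP at [0.253, -0.571, 0.25] pointing down, gripper open.
Joint ranges: [-3.12, 3.12], [-0.85, 1.88], [-1.08, 1.24], [-1.95, 2.15], [-1.57, 1.53], [-3.14, 3.14]. Speed limits (rad/s): [2.57, 2.57, 3.14, 3.14, 3.14, 3.14].

## Interface

Orientations are given as a rotation vector (axis times angle).
In Python, from plant import bot gives the robot as it stands.
- The arm moves only by the tool apply_moves, never from a script. Its argument "series" is a list of rows, each a list of 2 entries, a list of its own where there are three numbers: the shift along the tool's x, y, z in m, then the turn, a rotation vector about the tool's x, y, z in degrees. A call has 1 to 20 rows; each row is the pose to reach, as a shift and turn from the pose commanded when the call began, along the tool's axes at that moment; what a row does not reach only later rows make up. A row lasts 1/10 s, in which the tool goes at most 50 mm and 8.59 degrees, less where a joint would pass 70% of its speed; a pose out of reach is approached as far as the arm can. A call with a gripper value outside its range is refused whole. "hand" is the opening, from -1 (shut) to 1 (fully open), set as the call begins (left out, the last holds). The fingers move at their own pace and stop on an object; "force" is the grip in N (left out, the last holds). Time passes only in rows, so rows that repeat a pose let the fingers close. It gives the time, the measured TCP pose, the force, the opening and the grip force at its end, in the units of the state.
- bot.get_obs(): the state, without advancing time (a new reading comes with each control period).
- bot.get_image(name): name is "scene" or "side" or "wrist"; returns a dict with "pixels" (400x640x3 uint8, blue, green, red), "range_z" (400x640 float32, m along the optical axis (not along the pixel's ray), 0 where there is no reading), "fx", "fy", "cx", "cy" (pixels), "R" (3x3) and "t" (3): a world point X has camera coordinates R X + t. Camera axes: x right, y down, z forward; pixel columns grow to the right and rows downward; lengths in m; the calibration is good to about 2 mm. A picture is of the moment at which its call begins.
- bot.sign_off(): hands the job in; it is judged then, once.
The state is a dict: "time": time; "q": joint angles; "qvel": joint speeds; "joint_torque": joint torques, N m; "tool_pos": TCP position; "ee_rot": TCP orientation; "force": force on the tool from outside, world axes, zero at the start; "ft_torque": the same for the moment, N m; "finger_gap": finger opening in m; "grasp_force": force on a finger pad.
Only numpy, scipy, OpenCV 4.12 (cv2) and the standard library are available. Lean on these libraries where they do the work, as an engineer would, in place of code of your own. Each camera call takes 0.05 s, during which the arm holds its last target. There are 200 camera calls.

## Working session

There is one attempt and no reset: what is moved stays moved. The work goes in short steps, Python scripts to look and compute and a tool call to move; the robot and the scene stay as the last step left them, time stands still between calls to the robot, and variables do not carry over. Pictures are saved under pics/ and viewed, at most 10 in all, crops included, and the job is handed in when it is done.

Besides the shell and the picture viewer there is one more tool, called after "Call:" as name([rows], argument=value, ...), one row to a line, values as JSON. apply_moves: Moves the arm, as the interface text tells. Its arguments: {"type":"object","properties":{"series":{"type":"array"},"hand":{"type":"number"},"force":{"type":"number"}},"required":["series"]}

```bash
mkdir -p pics; ls
python3 - <<'E'
from plant import bot
import cv2,numpy as np
o=bot.get_obs();print({k:np.round(v,3) for k,v in o.items()})
for n in("scene","side"):
    d=bot.get_image(n);np.savez(f"{n}0.npz",**d);cv2.imwrite(f"pics/{n}0.png",d["pixels"])
    print(n,d["fx"],d["cx"],d["cy"],-d["R"].T@d["t"])
E
```

```text
pics
{'time': np.float64(0.0), 'q': array([-1.257,  0.277, -0.028,  1.268, -0.   ,  1.467]), 'qvel': array([-0.001,  0.002, -0.001, -0.   , -0.002,  0.   ]), 'joint_torque': array([ 0.0000e+00, -4.4551e+01,  2.9520e+01,  1.6000e-02, -0.0000e+00,
       -0.0000e+00]), 'tool_pos': array([ 0.253, -0.571,  0.249]), 'ee_rot': array([-3.071, -0.649,  0.   ]), 'force': array([-0.387, -0.408, -1.441]), 'ft_torque': array([0.025, 0.022, 0.016]), 'grasp_force': np.float64(0.0), 'finger_gap': np.float64(0.086)}
scene 450.98607585089013 323.1856008638755 200.861220439568 [0.1873104  0.23986194 0.74581062]
side 486.04211258819663 305.849022537819 196.28192982621388 [0.17369836 0.45120955 0.51876036]
```

View pics/scene0.png

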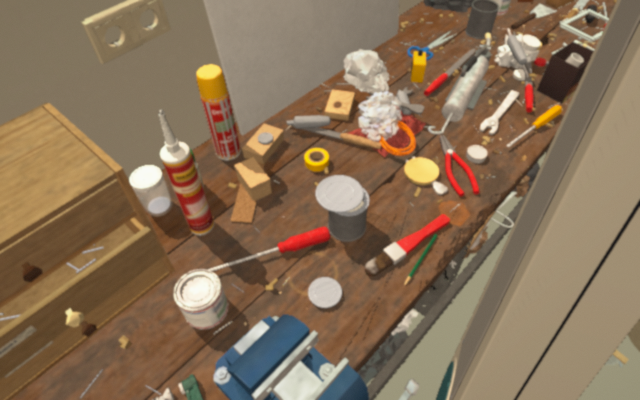

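View pics/side0.png

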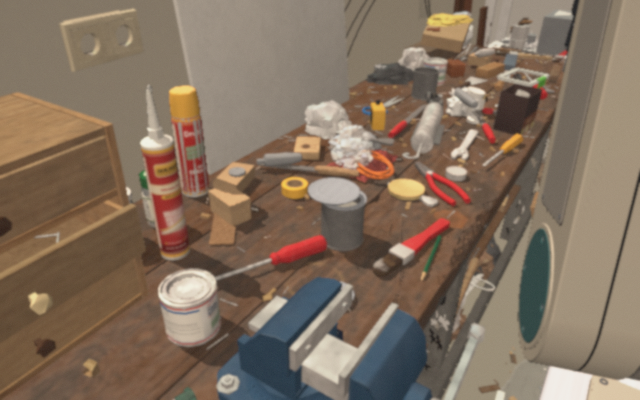

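The scene view shows the tin at about (347,212) with the lid on it at (342,195). The paint brush is at (410,243), the screwdriver handle at (303,240) and the tape roll at (317,159). In the side view the tin is at (342,215) with the lid at (335,192). Next I'll measure them from depth.

```bash
cat > h.py <<'E'
import numpy as np,cv2
from scipy.optimize import least_squares
def cloud(d):
    v,u=np.mgrid[:400,:640];z=d["range_z"]
    P=np.stack([(u-d["cx"])/d["fx"]*z,(v-d["cy"])/d["fy"]*z,z],-1)
    return (P-d["t"])@d["R"]
def proj(d,X):
    c=np.asarray(X)@d["R"].T+d["t"];return np.array([d["fx"]*c[...,0]/c[...,2]+d["cx"],d["fy"]*c[...,1]/c[...,2]+d["cy"]]).T
E
python3 - <<'E'
from h import *
for n,box in(("scene",(300,390,165,250)),("side",(295,380,165,255))):
    d=np.load(n+"0.npz");P=cloud(d);u0,u1,v0,v1=box
    Q=P[v0:v1,u0:u1];ok=d["range_z"][v0:v1,u0:u1]>0
    z=Q[...,2]
    print(n,np.histogram(z[ok],bins=np.arange(-.01,.125,.005)))
    m=ok&(z>.096)&(z<.108)
    q=Q[m];print("lid mean",q.mean(0),"ptp",q[:,0].min(),q[:,0].max(),q[:,1].min(),q[:,1].max(),(cv2.minEnclosingCircle(q[:,:2].astype(np.float32))))
    m=ok&(z>.083)&(z<.092);q=Q[m];print("rim",len(q));print(q.mean(0))
    m=ok&(z>.015)&(z<.075);q=Q[m]
    f=least_squares(lambda p:np.hypot(*(q[:,:2]-p).T)-.0395,q[:,:2].mean(0)+[.03,-.02],loss="soft_l1",f_scale=.002)
    print("tin",f.x,len(q),np.median(abs(f.fun)))
d=np.load("scene0.npz");P=cloud(d)
for nm,u,v in(("brush",430,230),("brushend",375,265),("screw",325,235),("screwe",285,246),("tip",220,270),("tape",317,150),("caulk",195,215),("vise",345,375),("pencil",405,280),("yl",422,170)):print(nm,P[v,u].round(3))
cv2.imwrite("pics/crop.png",np.hstack([cv2.resize(np.load(n+"0.npz")["pixels"][v:v+90,u:u+90],(400,400)) for n,u,v in(("scene",300,165),("side",295,165))]))
E
```

```text
scene (array([  39, 2679, 1722,  112,  127,  147,  194,  246,   57,   60,   54,
         56,   64,   56,  103,   58,   61,   49,   47,  193,    0,  318,
       1078,    0,    0,    0]), array([-0.01 , -0.005,  0.   ,  0.005,  0.01 ,  0.015,  0.02 ,  0.025,
        0.03 ,  0.035,  0.04 ,  0.045,  0.05 ,  0.055,  0.06 ,  0.065,
        0.07 ,  0.075,  0.08 ,  0.085,  0.09 ,  0.095,  0.1  ,  0.105,
        0.11 ,  0.115,  0.12 ]))
lid mean [ 0.53680557 -0.17778853  0.10087003] ptp 0.49282215493280823 0.5828452620494597 -0.2231451991637631 -0.13386931700441387 ((0.5368601679801941, -0.17927604913711548), 0.04633979871869087)
rim 222
[ 0.49700787 -0.18539848  0.08668641]
tin [ 0.53333533 -0.17376792] 1156 0.010138763808206398
side (array([  32, 1799, 1229,  316,  427,  473,  442,  346,  112,   99,  103,
         96,  100,  110,  171,  118,  116,  101,   80,  216,    1,  103,
        996,    0,    0,    0]), array([-0.01 , -0.005,  0.   ,  0.005,  0.01 ,  0.015,  0.02 ,  0.025,
        0.03 ,  0.035,  0.04 ,  0.045,  0.05 ,  0.055,  0.06 ,  0.065,
        0.07 ,  0.075,  0.08 ,  0.085,  0.09 ,  0.095,  0.1  ,  0.105,
        0.11 ,  0.115,  0.12 ]))
lid mean [ 0.53658703 -0.17630277  0.10108946] ptp 0.4923082595900714 0.5815810197449792 -0.2230139310680314 -0.1334049958274926 ((0.5375226736068726, -0.17794442176818848), 0.045788031071424484)
rim 248
[ 0.50348572 -0.17229736  0.08665483]
tin [ 0.52733872 -0.18841333] 2286 0.0032646375178341583
brush [ 0.387 -0.283  0.012]
brushend [ 0.418 -0.146  0.012]
screw [ 0.529 -0.128  0.024]
screwe [ 0.57  -0.059  0.021]
tip [0.187 0.24  0.746]
tape [ 0.702 -0.292  0.021]
caulk [0.724 0.024 0.065]
vise [0.304 0.079 0.14 ]
pencil [ 0.361 -0.165 -0.001]
yl [ 0.492 -0.408  0.011]
```

View pics/crop.png

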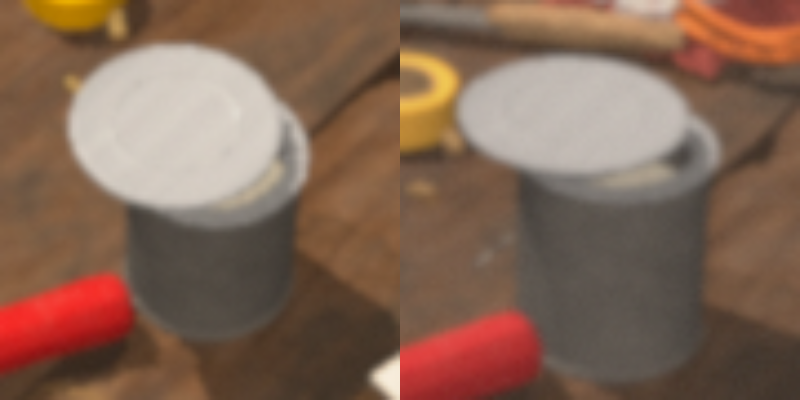

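The crops show the lid shifted away from the cameras and a little left, with the rim and mouth visible at the lower right. I'll refine the tin axis using the higher wall points and the rim edge.

Run:
```python
from h import *
for n,box in(("scene",(300,390,165,250)),("side",(295,380,165,255))):
    d=np.load(n+"0.npz");P=cloud(d);u0,u1,v0,v1=box
    Q=P[v0:v1,u0:u1].reshape(-1,3);z=Q[:,2]
    for lo,hi,r in((.035,.078,.0395),(.084,.090,.04)):
        q=Q[(z>lo)&(z<hi)]
        q=q[np.hypot(*(q[:,:2]-[.525,-.185]).T)<.06]
        if r==.04:  # outermost per angle
            a=np.round(np.arctan2(*(q[:,:2]-[.52,-.185]).T)*12);rr=np.hypot(*(q[:,:2]-[.52,-.185]).T)
            q=np.array([q[a==k][rr[a==k].argmax()] for k in np.unique(a)]);print(q[:,:2].round(3).tolist())
        f=least_squares(lambda p:np.hypot(*(q[:,:2]-p).T)-r,[.522,-.187],loss="soft_l1",f_scale=.001)
        print(n,"tin",f.x.round(4),len(q),np.median(abs(f.fun)).round(4))
    q=Q[(z>.098)&(z<.106)][:,:2].astype(np.float32);h=cv2.convexHull(q)[:,0]
    f=least_squares(lambda p:np.hypot(*(h-p).T)-.045,q.mean(0),loss="soft_l1",f_scale=.001);print("lid",f.x.round(4),np.median(abs(f.fun)))
```

```text
scene tin [ 0.525  -0.1891] 544 0.0006
[[0.519, -0.227], [0.514, -0.224], [0.511, -0.224], [0.506, -0.224], [0.503, -0.223], [0.504, -0.218], [0.5, -0.218], [0.498, -0.216], [0.494, -0.214], [0.493, -0.213], [0.49, -0.21], [0.49, -0.206], [0.488, -0.204], [0.486, -0.202], [0.486, -0.198], [0.484, -0.196], [0.484, -0.193], [0.484, -0.19], [0.484, -0.187], [0.485, -0.183], [0.484, -0.181], [0.485, -0.176], [0.486, -0.175], [0.487, -0.171], [0.488, -0.169], [0.49, -0.166], [0.492, -0.162], [0.494, -0.161], [0.495, -0.16], [0.499, -0.156], [0.501, -0.156], [0.501, -0.153], [0.505, -0.152], [0.508, -0.15], [0.512, -0.149], [0.515, -0.149], [0.518, -0.147]]
scene tin [ 0.5238 -0.1871] 37 0.0005
lid [ 0.5373 -0.1786] 0.0003927731188399404
side tin [ 0.5248 -0.189 ] 973 0.0008
[[0.509, -0.223], [0.506, -0.221], [0.501, -0.22], [0.5, -0.217], [0.498, -0.217], [0.493, -0.213], [0.496, -0.21], [0.491, -0.209], [0.49, -0.206], [0.488, -0.202], [0.489, -0.2], [0.485, -0.197], [0.485, -0.196], [0.484, -0.191], [0.484, -0.188], [0.486, -0.185], [0.484, -0.184], [0.486, -0.18], [0.486, -0.177], [0.487, -0.173], [0.487, -0.169], [0.491, -0.17], [0.491, -0.165], [0.491, -0.162], [0.492, -0.161], [0.495, -0.158], [0.496, -0.157], [0.5, -0.155], [0.503, -0.153], [0.505, -0.15], [0.507, -0.15], [0.51, -0.148], [0.515, -0.15], [0.518, -0.149], [0.519, -0.147], [0.523, -0.147], [0.527, -0.148], [0.529, -0.147], [0.534, -0.148], [0.537, -0.15], [0.54, -0.149], [0.543, -0.15]]
side tin [ 0.5243 -0.1865] 42 0.0008
lid [ 0.5372 -0.1782] 0.00040899297176933205
```

Call:
apply_moves([
  [[0.498,-0.262,0],[0,0,-13]],
  [[0.498,-0.262,0],[0,0,-13]],
  [[0.498,-0.262,0],[0,0,-13]],
  [[0.498,-0.262,0],[0,0,-13]],
  [[0.498,-0.262,0],[0,0,-13]],
  [[0.498,-0.262,0],[0,0,-13]],
  [[0.498,-0.262,0],[0,0,-13]],
  [[0.498,-0.262,0],[0,0,-13]],
  [[0.498,-0.262,0],[0,0,-13]],
  [[0.498,-0.262,0],[0,0,-13]],
  [[0.498,-0.262,0],[0,0,-13]],
  [[0.498,-0.262,0],[0,0,-13]],
  [[0.498,-0.262,0],[0,0,-13]],
  [[0.498,-0.262,0],[0,0,-13]],
  [[0.498,-0.262,0],[0,0,-13]],
  [[0.498,-0.262,0],[0,0,-13]],
  [[0.498,-0.262,0],[0,0,-13]],
  [[0.498,-0.262,0],[0,0,-13]],
], hand=-1)

```text
time: 1.9
tool_pos: [0.6019, -0.1311, 0.2505]
ee_rot: [2.981, 0.992, 0.0]
force: [-0.2, 0.5, 0.1]
finger_gap: -0.0004
grasp_force: 0.0
```

Call:
apply_moves([
  [[0,-0.001,0.04],[0,0,0]],
  [[0,-0.001,0.08],[0,0,0]],
  [[0,-0.001,0.11],[0,0,0]],
  [[0,-0.001,0.13],[0,0,0]],
  [[0,-0.001,0.1375],[0,0,0]],
  [[0,-0.001,0.1375],[0,0,0]],
  [[0,-0.001,0.1375],[0,0,0]],
])

```text
time: 2.6
tool_pos: [0.6027, -0.1299, 0.1141]
ee_rot: [2.979, 0.993, 0.003]
force: [0.8, -0.6, 0.8]
finger_gap: 0.0003
grasp_force: 0.0
```

```bash
cat > look.py <<'E'
import sys
from plant import bot
from h import *
k=sys.argv[1]
ims=[]
for n,u,v in(("scene",270,130),("side",265,120)):
    d=bot.get_image(n);np.savez(f"{n}{k}.npz",**d);ims.append(cv2.resize(d["pixels"][v:v+130,u:u+130],(400,400)))
    P=cloud(d)[150:260,285:395].reshape(-1,3);z=P[:,2]
    r=np.hypot(*(P[:,:2]-[.5245,-.188]).T)
    q=P[(z>.035)&(z<.078)&(r<.06)]
    q=q[np.hypot(*(q[:,:2]-[.5245,-.188]).T)>.03]
    f=least_squares(lambda p:np.hypot(*(q[:,:2]-p).T)-.0395,[.5245,-.188],loss="soft_l1",f_scale=.001)
    print(n,"tin",f.x.round(4),end=" ")
    q=P[(z>.0885)&(z<.118)&(r<.058)]
    A=np.c_[q[:,:2],np.ones(len(q))];w=np.ones(len(q),bool)
    for i in range(8):
        c=np.linalg.lstsq(A[w],q[w,2],rcond=None)[0];e=abs(q[:,2]-A@c);w=e<max(.0015,np.median(e)*2)
    h=cv2.convexHull(q[w][:,:2].astype(np.float32))[:,0]
    f=least_squares(lambda p:np.hypot(*(h-p).T)-.045,q[w].mean(0)[:2],loss="soft_l1",f_scale=.001)
    print("lid",f.x.round(4),"ztop",round(float(np.r_[f.x,1]@c),4),"slope",c[:2].round(3),w.sum(),len(q),"res",np.median(abs(f.fun)).round(4))
cv2.imwrite(f"pics/l{k}.png",np.hstack(ims));o=bot.get_obs();print(o["time"],o["tool_pos"].round(4),o["force"].round(2))
E
python3 look.py 1
```

```text
scene tin [ 0.5247 -0.1893] lid [ 0.5372 -0.1791] ztop 0.1009 slope [0.003 0.005] 1129 1390 res 0.0006
side tin [ 0.5247 -0.1891] lid [ 0.5377 -0.1783] ztop 0.1011 slope [0.005 0.004] 1001 1084 res 0.0008
2.7 [ 0.6031 -0.13    0.1147] [-0.81 -0.01  0.62]
```

View pics/l1.png

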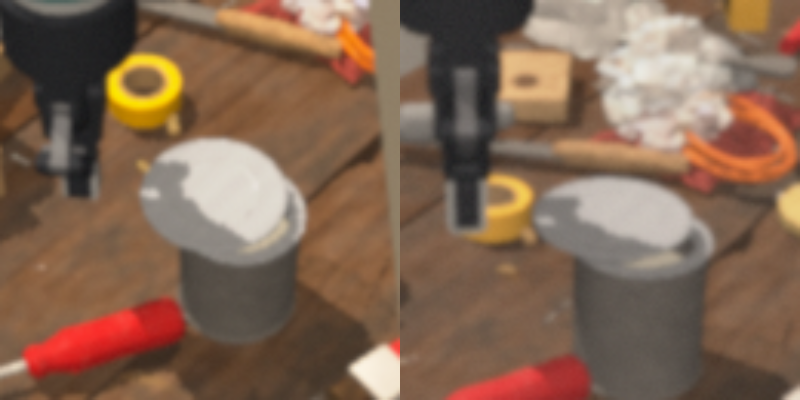

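The closed fingertips stand beside the overhanging lid edge, level with it and clear of everything. Next comes a slow push along tool −x.

Call:
apply_moves([
  [[-0.01,0,0.002],[0,0,0]],
  [[-0.018,0,0.002],[0,0,0]],
  [[-0.021,0,0.002],[0,0,0]],
  [[-0.023,0,0.002],[0,0,0]],
  [[-0.025,0,0.002],[0,0,0]],
  [[-0.027,0,0.002],[0,0,0]],
  [[-0.029,0,0.002],[0,0,0]],
  [[-0.031,0,0.002],[0,0,0]],
  [[-0.033,0,0.002],[0,0,0]],
  [[-0.034,0,0.002],[0,0,0]],
  [[-0.034,0,0.002],[0,0,0]],
])

```text
time: 3.8
tool_pos: [0.5743, -0.15, 0.1107]
ee_rot: [-2.98, -0.993, 0.0]
force: [0.2, -0.5, 0.2]
finger_gap: 0.0001
grasp_force: 0.0
```

```bash
python3 look.py 2
```

```text
scene tin [ 0.5245 -0.1894] lid [ 0.5293 -0.1837] ztop 0.0994 slope [0.2  0.11] 1122 1432 res 0.0006
side tin [ 0.5245 -0.1893] lid [ 0.5307 -0.1824] ztop 0.1 slope [0.199 0.109] 1009 1130 res 0.0004
3.9 [ 0.5745 -0.1499  0.1108] [-0.04  0.43 -0.38]
```

View pics/l2.png

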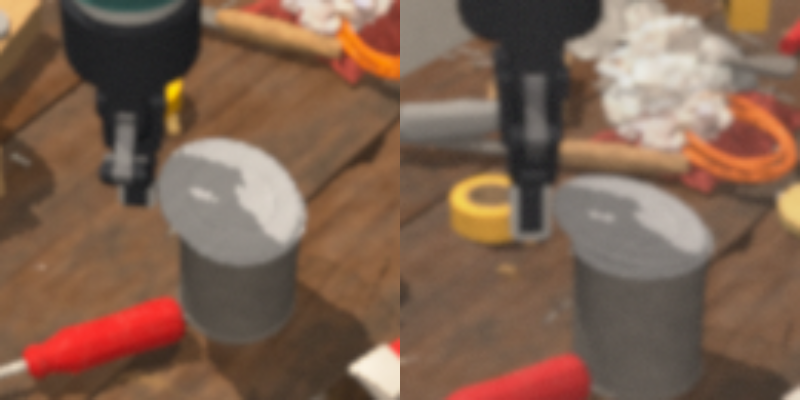

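The lid has tipped as described: its leading edge is in the mouth and the pushed side is up. The tin hasn't moved. I'll keep pushing.

Call:
apply_moves([
  [[-0.002,0,0],[0,0,0]],
  [[-0.004,0,0],[0,0,0]],
  [[-0.005,0,0],[0,0,0]],
  [[-0.006,0,0],[0,0,0]],
  [[-0.007,0,0],[0,0,0]],
  [[-0.007,0,0],[0,0,0]],
])

```text
time: 4.5
tool_pos: [0.5688, -0.1542, 0.1108]
ee_rot: [-2.98, -0.994, -0.0]
force: [-0.3, -0.5, -0.8]
finger_gap: 0.0
grasp_force: 0.0
```

```bash
python3 look.py 3
```

```text
scene tin [ 0.5245 -0.1895] lid [ 0.524  -0.1865] ztop 0.0972 slope [0.137 0.121] 1181 1415 res 0.0005
side tin [ 0.5246 -0.1893] lid [ 0.5241 -0.186 ] ztop 0.0974 slope [0.139 0.119] 986 1118 res 0.001
4.6 [ 0.5689 -0.1542  0.1108] [-0.14  0.62 -0.11]
```

Call:
apply_moves([
  [[-0.001,0,0],[0,0,0]],
  [[-0.002,0,0],[0,0,0]],
  [[-0.003,0,0],[0,0,0]],
  [[-0.003,0,0],[0,0,0]],
])

```text
time: 5.0
tool_pos: [0.5671, -0.156, 0.1112]
ee_rot: [2.98, 0.994, 0.002]
force: [2.1, 1.3, 0.4]
finger_gap: -0.0002
grasp_force: 1.1
```

```bash
python3 look.py 4
```

```text
scene tin [ 0.5245 -0.1894] lid [ 0.5223 -0.1873] ztop 0.0972 slope [0.159 0.112] 1161 1426 res 0.0004
side tin [ 0.5245 -0.1894] lid [ 0.522  -0.1866] ztop 0.0973 slope [0.163 0.108] 1002 1147 res 0.0008
5.1 [ 0.5671 -0.156   0.1111] [2.3  2.29 1.15]
```

View pics/l4.png

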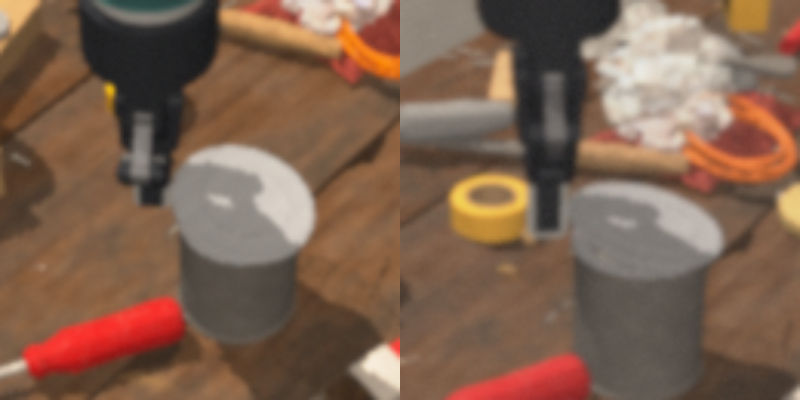

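The lid is now central with its plug in the mouth, and the push force rises to about 3 N because it has seated. I'll back off, go up and over, and stop just above the middle.

Call:
apply_moves([
  [[0.01,0,0],[0,0,0]],
  [[0.02,0,-0.01],[0,0,0]],
  [[0.02,0,-0.04],[0,0,0]],
  [[0.01,0,-0.045],[0,0,0]],
  [[-0.03,0,-0.045],[0,0,0]],
  [[-0.049,0,-0.04],[0,0,0]],
  [[-0.049,0,-0.025],[0,0,0]],
  [[-0.049,0,-0.016],[0,0,0]],
  [[-0.049,0,-0.016],[0,0,0]],
])

```text
time: 6.0
tool_pos: [0.5257, -0.1847, 0.1248]
ee_rot: [-2.978, -0.992, 0.005]
force: [-0.6, 0.4, 0.6]
finger_gap: 0.0001
grasp_force: 0.0
```

Call:
apply_moves([
  [[0,0,0.003],[0,0,0]],
  [[0,0,0.005],[0,0,0]],
  [[0,0,0.006],[0,0,0]],
  [[0,0,0.007],[0,0,0]],
  [[0,0,0.008],[0,0,0]],
  [[0,0,0.009],[0,0,0]],
  [[0,0,0.01],[0,0,0]],
  [[0,0,0.011],[0,0,0]],
  [[0,0,0.012],[0,0,0]],
])

```text
time: 6.9
tool_pos: [0.5275, -0.1856, 0.1163]
ee_rot: [2.979, 0.993, 0.0]
force: [-4.2, 0.3, 10.5]
finger_gap: -0.0001
grasp_force: 5.2
```

Call:
apply_moves([
  [[0,0,0.001],[0,0,0]],
  [[0,0,0.002],[0,0,0]],
  [[0,0,0.003],[0,0,0]],
  [[0,0,0.003],[0,0,0]],
])

```text
time: 7.3
tool_pos: [0.5276, -0.1857, 0.1127]
ee_rot: [2.979, 0.993, 0.001]
force: [0.5, -0.1, -0.0]
finger_gap: 0.0
grasp_force: 0.0
```

```bash
python3 look.py 5
```

```text
scene tin [ 0.5245 -0.1894] lid [ 0.5225 -0.188 ] ztop 0.0912 slope [0.03  0.019] 966 1173 res 0.0003
side tin [ 0.5246 -0.1893] lid [ 0.5229 -0.1866] ztop 0.0898 slope [-0.002  0.001] 843 1024 res 0.0004
7.4 [ 0.5274 -0.1854  0.1119] [ 0.06  0.17 -0.52]
```

It snapped: the force dropped to zero and the top is at about 90 mm. I'll press lightly once more to seat it.

Call:
apply_moves([
  [[0,0,0.001],[0,0,0]],
  [[0,0,0.002],[0,0,0]],
  [[0,0,0.003],[0,0,0]],
  [[0,0,0.004],[0,0,0]],
  [[0,0,0.004],[0,0,0]],
])

```text
time: 7.9
tool_pos: [0.5272, -0.1852, 0.109]
ee_rot: [-2.98, -0.994, 0.001]
force: [-3.5, 1.5, 9.8]
finger_gap: -0.0001
grasp_force: 4.7
```

Call:
apply_moves([
  [[0,0,0.001],[0,0,0]],
  [[0,0,0.0015],[0,0,0]],
  [[0,0,0.0015],[0,0,0]],
])

```text
time: 8.2
tool_pos: [0.5273, -0.1853, 0.109]
ee_rot: [2.98, 0.994, -0.0]
force: [-6.7, 2.9, 17.9]
finger_gap: -0.0
grasp_force: 8.8
```

Call:
apply_moves([
  [[0,0,-0.005],[0,0,0]],
  [[0,0,-0.02],[0,0,0]],
  [[0,0,-0.06],[0,0,0]],
  [[0,0,-0.1],[0,0,0]],
  [[0.05,0,-0.11],[0,0,0]],
  [[0.05,0,-0.11],[0,0,0]],
  [[0.05,0,-0.11],[0,0,0]],
])

```text
time: 8.9
tool_pos: [0.568, -0.1548, 0.2162]
ee_rot: [2.979, 0.996, 0.0]
force: [-0.4, -0.2, -0.8]
finger_gap: 0.0001
grasp_force: 0.0
```

```bash
python3 look.py 6
```

```text
scene tin [ 0.5246 -0.1894] lid [ 0.5235 -0.1874] ztop 0.0897 slope [0.002 0.002] 992 1077 res 0.0004
side tin [ 0.5246 -0.1893] lid [ 0.5234 -0.1867] ztop 0.0897 slope [-0.002 -0.001] 993 1021 res 0.0005
9.0 [ 0.5662 -0.1551  0.215 ] [-0.03  0.09 -0.79]
```

View pics/l6.png

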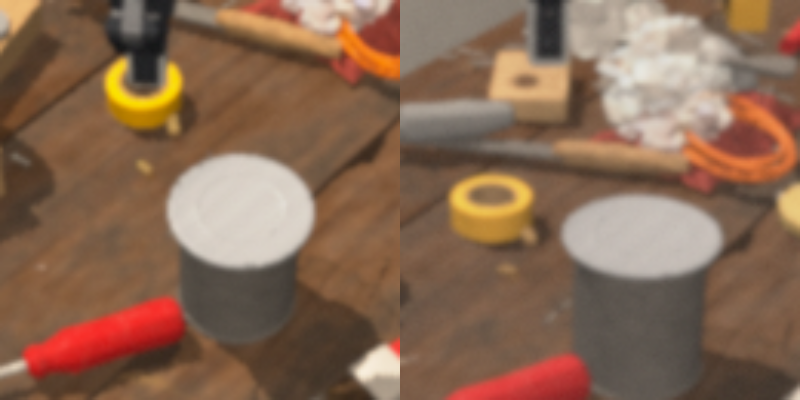

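The lid is level with its top at 89.7 mm, and the tin and bystanders haven't moved. The gripper is well clear, so I'm handing in.

```bash
python3 -c "
from plant import bot
print(bot.sign_off())"
```

```text
the job is handed in; nothing more can be done
None
```

The lid is snapped shut and level on the tin (top measured at 89.7 mm, against 90 mm when home), with no measurable movement of the tin, the screwdriver, brush and tape roll left alone, and the job handed in at about 9 s; the sign-off returned no verdict.

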